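# Balance a flywheel disc on a domed pivot and lay the level on it

## Task

Slide the aluminium disc off its loading block onto the polished dome until it balances there on its own, level to within about five degrees and clear of the block, and let go of it. Then set the black bar level down (do not drop it) flat on the middle of the balanced disc, so that everything stays balanced and level. Do not let the disc tip over or fall off, and leave the step block, oil bottle and spanner where they are.

Things in the scene. Friction and masses are not known exactly. Their poses are not given: they have to be found in the camera images.
- disc: loose round aluminium disc (flywheel blank), 140 mm diameter, 18 mm thick, 0.5 to 0.85 kg, with a dark scribed circle and a 24 mm red spot at the middle of its upper face. Origin: centre of its underside; z is its axis, up. At the start it lies flat on the loading block. Too wide to grasp: push it by its rim.
- dome: fixed polished steel dome, 70 mm high: the cap of a sphere of 100 mm radius, on a 12 mm high grey-blue foot of 208 mm diameter. Origin: centre of its underside. Its x axis is the sliding direction: the loading block stands on its -x side. A disc whose middle is d mm off the crown settles at a tilt of about d/90 rad; past about 0.3 rad it slides off.
- dome_top (a point): the crown (highest point) of the dome, 70 mm above the bench; axes as dome
- block: fixed grey-blue loading block, 122 mm long (its x, pointing to the dome), 60 mm wide (its y), 71 mm high: its flat top is 1 mm above the dome's crown. Origin: centre of its underside. Its near end face is 78 mm from the dome's axis, so a disc centred on the crown clears it by 8 mm. The disc overhangs it by about 40 mm each side; open fingers can straddle it.
- level: loose black bar spirit level with a yellow vial and brass end pads on top, 110 mm long (its x), 32 mm wide (its y), 28 mm high, 0.16 kg. Origin: centre of its underside; z up.
- stepblock: bystander: steel step block, 90 x 45 x 60 mm, loose; origin under its middle. It and the level may have changed places.
- oil: bystander: white oil bottle with a yellow label and red cap, 60 mm diameter, 150 mm high; origin under its middle
- spanner: bystander: steel spanner, 180 mm long along its x, lying on the bench; origin under its middle
Mind the look-alikes: they are no part of the job. Leave any brown look-alike of the block alone.

How it is judged:
On the way:
1. the disc balances on the dome alone: touched by neither gripper, block nor level, tilted less than 0.10 rad, for 0.5 s (angle between disc's own z axis and vertical below 0.1 rad and distance between disc and dome_top below 0.015 m and contact force between disc and block below 0.05 N and contact force between disc and dome above 1 N and contact force between disc and the fingers below 0.05 N and contact force between disc and the arm below 0.05 N and contact force between disc and level below 0.01 N), for 0.5 s.
At the end, for the whole second after the job is handed in: The disc rests on the dome and the level only (not on the block), tilted less than 0.10 rad, its underside centre within 15 mm of the crown; the level lies flat on it, upright, its middle within 22 mm (horizontally) of the disc's middle; both released and at rest (under 0.03 m/s) (angle between disc's own z axis and vertical below 0.1 rad and distance between disc and dome_top below 0.015 m and contact force between disc and block below 0.05 N and contact force between disc and dome above 1 N and horizontal distance between level and disc below 0.022 m and z of level in the frame of disc between 0.014 and 0.022 m and angle between the z axis of level and the z axis of disc, either way round below 0.06 rad and angle between level's own z axis and vertical below 0.14 rad and linear speed of each of disc, level below 0.03 m/s); the robot touches nothing.
It fails at once if the disc tips over or falls off (tilted more than 0.45 rad, or its centre below 45 mm) (angle between disc's own z axis and vertical above 0.45 rad or height (world z) of disc below 0.045 m).
It fails at once if the level is dropped (moves faster than 0.6 m/s while not held) (linear speed of level above 0.6 m/s and contact force between level and the fingers below 0.05 N).
It fails at once if a bystander (step block, oil bottle, spanner) is moved more than 30 mm (distance of any of stepblock, oil, spanner from where it was at the start of the episode above 0.03 m).
It also fails if it takes over 64 s, if anything falls off the work surface, if the arm or the gripper's body presses on something with over 40 N, if the wrist force passes 120 N, or if a joint passes its speed limit or range.

## Robot

A 6-joint arm with a two-finger parallel gripper is mounted at the origin on the work surface. World frame = base frame: x ahead of the robot, y to its left, z up, the work surface at z = 0. Lengths are in m, angles in rad, forces in N, time in s.
With the tool pointing down it reaches from about 0.3 to 0.775 m from the base axis. Payload 14.6 kg.
Tool frame: the origin (TCP) lies midway between the tips of the shut fingers; the grasp point (between the pads) lies 19 mm behind it (tcp_to_grasp is the distance from the TCP to the grasp point, in m); z points along the fingers, y is the line along which they close (so a half turn about z gives the same grasp; the last joint's range is limited). The gripper opens to 94 mm and grips with 3 to 60 N. Pads are 16 mm wide; open, the fingers measure 119 mm over their backs; the gripper's body (75 mm by 177 mm) begins 78 mm behind the grasp point.
Start: joints at [-0.067, 0.3, 1.521, -0, 1.321, -0.067], TCP at [0.55, -0, 0.205] pointing down, gripper open.
Joint ranges: [-3.03, 3.03], [-0.79, 2.21], [0.23, 2.52], [-1.04, 4.18], [0, 3.07], [-2.55, 2.55]. Speed limits (rad/s): [2.22, 2.22, 2.57, 3.14, 3.14, 3.14].

## Interface

Orientations are given as [roll, pitch, yaw] about the fixed x, y, z axes, in that order (R = Rz(yaw) Ry(pitch) Rx(roll)).
In Python, from station import * gives the robot as it stands.
- The arm moves only by the tool send_rows, never from a script. Its argument "motion" is a list of rows, each a list of 3 entries, a list of its own where there are three numbers: the shift along the tool's x, y, z in units of 0.03 m (1.0 is 0.03 m), then the turn, a rotation vector about the tool's x, y, z in units of 0.12 rad (1.0 is 0.12 rad), then the opening, from -1 (shut) to 1 (fully open). In form: [[[x, y, z], [rx, ry, rz], grip], ...]. A call has 1 to 12 rows; each row shifts and turns the commanded pose from where the row before left it, along the tool's axes as they then stand; what a row does not reach is not made up. A row lasts 1/10 s, in which the tool goes at most 50 mm and 8.59 degrees, less where a joint would pass 70% of its speed; a pose out of reach is approached as far as the arm can. A call with a number of a shift or a turn outside -1 to 1 is refused whole. A call with a gripper value outside its range is refused whole. The fingers move at their own pace and stop on an object; "squeeze" is the grip in N (left out, the last holds). Time passes only in rows, so rows that do not move let the fingers close. It gives the time, the measured TCP pose, the force, the opening and the grip force at its end, in the units of the state.
- get_obs(): the state, without advancing time (a new reading comes with each control period).
- camera(name): name is "scene" or "side" or "wrist"; returns a dict with "pixels" (400x640x3 uint8, red, green, blue), "depth" (400x640 float32, m along the optical axis (not along the pixel's ray), 0 where there is no reading), "fx", "fy", "cx", "cy" (pixels), "rvec" (rotation vector, rad) and "tvec" (3), from world to camera coordinates, as OpenCV has them. Camera axes: x right, y down, z forward; pixel columns grow to the right and rows downward; lengths in m; the calibration is good to about 2 mm. A picture is of the moment at which its call begins.
- hand_in(): hands the job in; it is judged then, once.
The state is a dict: "time_s": time; "qpos": joint angles; "joint_vel": joint speeds; "tau": joint torques, N m; "ee_pos": TCP position; "eef_rot": TCP orientation; "force": force on the tool from outside, world axes, zero at the start; "moment": the same for the moment, N m; "grip_width": finger opening in m; "grip_force": force on a finger pad.
Only numpy, scipy, OpenCV 4.12 (cv2) and the standard library are available. Lean on these libraries where they do the work, as an engineer would, in place of code of your own. Each camera call takes 0.05 s, during which the arm holds its last target. There are 200 camera calls.

## Working session

There is one attempt and no reset: what is moved stays moved. The work goes in short steps, Python scripts to look and compute and a tool call to move; the robot and the scene stay as the last step left them, time stands still between calls to the robot, and variables do not carry over. Pictures are saved under pics/ and viewed, at most 10 in all, crops included, and the job is handed in when it is done.

Besides the shell and the picture viewer there is one more tool, called after ">>>" in YAML: its name, and indented under it one key for each argument. send_rows: Moves the arm, as the interface text tells. Its arguments: {"type":"object","properties":{"motion":{"type":"array"},"squeeze":{"type":"number"}},"required":["motion"]}

```bash
mkdir -p pics; ls
cat > h.py <<'E'
from station import *
import numpy as np, cv2
def cam(n):
    c=camera(n); c['R']=cv2.Rodrigues(np.array(c['rvec'],float))[0]; c['t']=np.array(c['tvec'],float).ravel(); return c
def pts(c):
    v,u=np.mgrid[0:400,0:640]; z=c['depth']
    P=np.stack([(u-c['cx'])/c['fx']*z,(v-c['cy'])/c['fy']*z,z],-1)
    return (P-c['t'])@c['R']
def ray(c,u,v,h):
    d=np.array([(u-c['cx'])/c['fx'],(v-c['cy'])/c['fy'],1.])@c['R']; o=-c['t']@c['R']
    return o+d*(h-o[2])/d[2]
def save(c,n): cv2.imwrite('pics/'+n,cv2.cvtColor(c['pixels'],cv2.COLOR_RGB2BGR))
E
python3 - <<'E'
from h import *
import pickle
o=get_obs(); print(o['time_s'],o['ee_pos'],o['eef_rot'],o['force'])
C={n:cam(n) for n in('scene','side','wrist')}
pickle.dump(C,open('c0.pkl','wb'))
a=[C['scene']['pixels'],C['side']['pixels']]
im=np.vstack(a); im=cv2.resize(im,(480,600))
for n in C: save(C[n],n+'0.png'); print(n,-C[n]['t']@C[n]['R'])
E
```

```text
pics
0.0 [5.49742118e-01 1.23806571e-05 2.04889676e-01] [-3.14043720e+00 -6.80810267e-05  1.57076400e+00] [-0.18708208  0.08549199  0.9383351 ]
scene [1.17676233 0.37432222 0.5403862 ]
side [ 0.0208924  -0.70812282  0.86901092]
wrist [0.54979339 0.076141   0.38437586]
```

View pics/scene0.png

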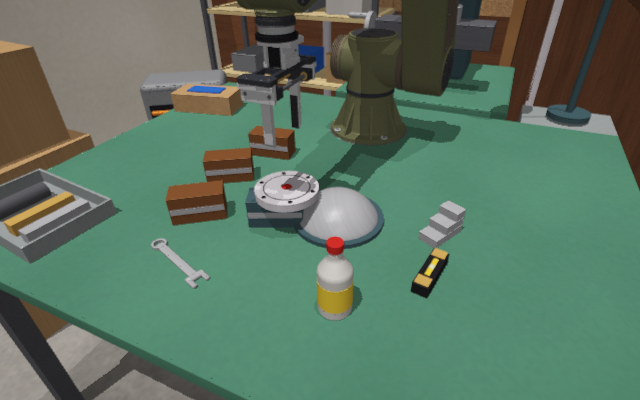

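View pics/side0.png

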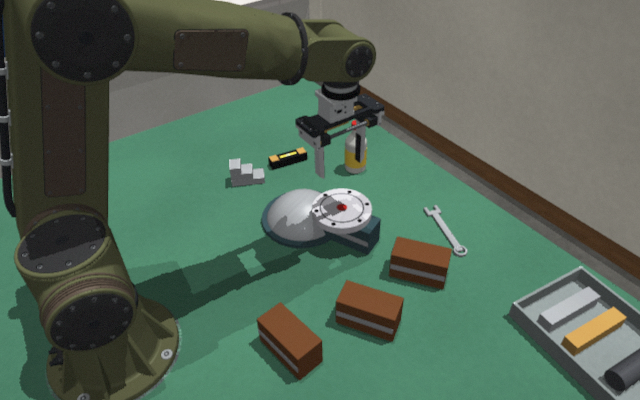

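Scene view: the disc with its red spot is at (287,187), on the blue-grey block at (275,208). The dome is at (340,212), the black level with its yellow vial at (430,271), the step block at (443,224), the oil bottle at (335,280) and the spanner at (180,262). In the side view the disc is at (342,207), the dome at (297,215) and the level at (288,157).

Look-alikes: the brown blocks at scene (227,165), (197,202) and (272,142) are to be left alone. The black cylinder in the tray at (25,198) and the tray's orange bar are not the level. I choose the level at (430,271), which is black with a yellow vial and brass pads.

Run:
```python
from h import *
import pickle
from scipy.optimize import least_squares
C=pickle.load(open('c0.pkl','rb'))
for n in('scene','side'):
    c=C[n]; P=pts(c); hsv=cv2.cvtColor(c['pixels'],cv2.COLOR_RGB2HSV); H,S,V=cv2.split(hsv)
    ok=c['depth']>0; ws=(P[...,0]>.2)&(P[...,0]<1)&(abs(P[...,1])<.5)&ok
    red=((H<6)|(H>174))&(S>150)&(V>80)&ws&(P[...,2]>.075)&(P[...,2]<.1)
    v,u=np.nonzero(red); print(n,'red',len(u),u.mean(),v.mean(),ray(c,u.mean(),v.mean(),.089),P[red].mean(0))
    s=ray(c,u.mean(),v.mean(),.089)
    top=ws&(abs(P[...,2]-.089)<.004)&(np.hypot(P[...,0]-s[0],P[...,1]-s[1])<.09)
    q=P[top]; (cc,r)=cv2.minEnclosingCircle(q[:,:2].astype(np.float32)); print(' disc',len(q),q.mean(0),cc,r)
    d=ws&(S<70)&(P[...,2]>.02)&(P[...,2]<.068)&(np.hypot(P[...,0]-s[0],P[...,1]-s[1])>.075)&(np.hypot(P[...,0]-s[0],P[...,1]-s[1])<.22)
    q=P[d]
    f=least_squares(lambda x:np.linalg.norm(q-[x[0],x[1],-.03],axis=1)-.1,[s[0],s[1]-.1 if 0 else s[1]],loss='soft_l1',f_scale=.002)
    print(' dome',len(q),f.x,np.median(abs(f.fun)))
    # level
    k=ws&(P[...,2]>.015)&(P[...,2]<.04)&((V<60)|((H>15)&(H<35)&(S>100)))
    nn,l,st,ce=cv2.connectedComponentsWithStats(k.astype(np.uint8))
    for i in range(1,nn):
        if st[i,4]>60: 
            q=P[l==i]; t=q[q[:,2]>.025] 
            if len(t)>20:
                r=cv2.minAreaRect((t[:,:2]*1000).astype(np.float32)); print('  blk',ce[i],st[i,4],t.mean(0),q[:,2].max(),r)
    # blue block
    b=ws&(H>90)&(H<118)&(S>60)&(P[...,2]>.005); 
    if b.any(): print(' blue',b.sum(),P[b].min(0),P[b].max(0))
im=C['scene']['pixels'][140:310,220:480]; cv2.imwrite('pics/crop0.png',cv2.cvtColor(cv2.resize(im,None,fx=3,fy=3),cv2.COLOR_RGB2BGR))
```

```text
scene red 36 286.30555555555554 186.08333333333334 [ 0.55497898 -0.00132241  0.089     ] [ 5.56331627e-01 -5.02897157e-04  8.99973653e-02]
 disc 1837 [0.56394764 0.00408871 0.08967084] (0.5579217076301575, 0.001183115760795772) 0.07192321121692657
 dome 2712 [0.5137725  0.10055715] 0.0014061978081391577
  blk [284.51879699 220.44360902] 133 [0.59117498 0.00397149 0.02619033] 0.02877593360331687 ((588.9584350585938, 8.21236801147461), (3.8842315673828125, 76.9001235961914), 25.652250289916992)
  blk [430.23726708 270.69068323] 805 [0.61617892 0.33213697 0.02739335] 0.030905789926993624 ((612.4933471679688, 332.4123229980469), (31.69508934020996, 110.74142456054688), 80.82794189453125)
  blk [334.36363636 306.875     ] 264 [0.77393899 0.20582034 0.03240294] 0.03994268569515524 ((769.6156616210938, 203.16896057128906), (25.205398559570312, 59.29033279418945), 20.37849235534668)
 blue 1263 [ 0.42096108 -0.086127    0.00503352] [0.62227319 0.20669437 0.40380898]
side red 37 341.2162162162162 206.8918918918919 [5.57401349e-01 3.72871350e-04 8.90000000e-02] [ 0.55595352 -0.00153739  0.09111
[... 342 characters left out ...]
88281), 79.93460083007812)
  blk [354.80869565 163.65217391] 115 [0.73582142 0.17731982 0.03294467] 0.0398282669220506 ((739.5411987304688, 178.8013153076172), (27.804424285888672, 56.651885986328125), 56.67656707763672)
  blk [355.15962441 240.30516432] 213 [ 0.57645637 -0.07112083  0.03012753] 0.039138900024243646 ((558.2368774414062, -57.7166862487793), (45.79867935180664, 106.61497497558594), 55.626800537109375)
  blk [297.89959839 360.51405622] 249 [ 0.28871303 -0.26126134  0.03245084] 0.03980545403490754 ((263.500244140625, -225.87144470214844), (50.42523193359375, 118.9916000366211), 37.73829650878906)
 blue 1218 [ 0.40698564 -0.09276501  0.00501816] [0.65485517 0.33129003 0.48047462]
```

View pics/crop0.png

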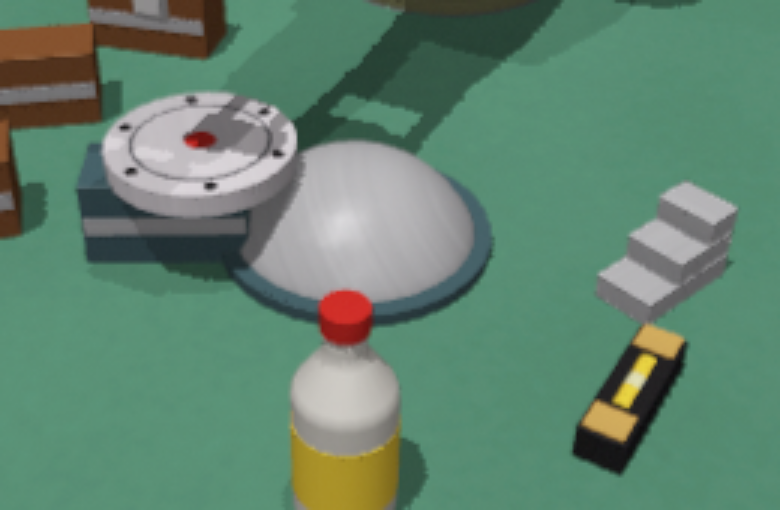

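The close crop confirms the choice: the disc lies on the blue-grey block (not a brown one), with the dome beside it. The level at crop (632,392) is black with brass pads and a yellow vial, and the step block is behind it at (670,250). I'll check the brown heights, then approach.

Run:
```python
from h import *
import pickle
C=pickle.load(open('c0.pkl','rb'))
for n in('scene','side'):
    c=C[n]; P=pts(c); H,S,V=cv2.split(cv2.cvtColor(c['pixels'],cv2.COLOR_RGB2HSV))
    ws=(P[...,0]>.2)&(P[...,0]<1)&(abs(P[...,1])<.5)&(c['depth']>0)
    k=ws&(H<14)&(S>90)&(P[...,2]>.01)&(P[...,2]<.11)
    nn,l,st,ce=cv2.connectedComponentsWithStats(k.astype(np.uint8))
    for i in range(1,nn):
        if st[i,4]>150: q=P[l==i]; print(n,'brown',ce[i],q.min(0),q.max(0),np.percentile(q[:,2],97))
    k=ws&(S<50)&(V>90)&(P[...,2]>.01)&(P[...,2]<.07)&(P[...,1]>.22)
    q=P[k]; print(n,'step',len(q),q.min(0),q.max(0)) if k.any() else 0
```

```text
scene brown [256.5        135.07352941] [ 0.26736595 -0.26076653  0.0444481 ] [ 0.32663799 -0.21002725  0.07370694] 0.07290875898663567
scene brown [220.59221859 177.84051084] [ 0.25158308 -0.29983307  0.01000546] [ 0.68430725 -0.13212229  0.0742288 ] 0.07266745875797542
scene step 1193 [0.42983335 0.22047931 0.01008812] [0.77013602 0.36534758 0.06330175]
side brown [420.71920165 255.62216105] [ 0.56498075 -0.26597062  0.04137638] [ 0.67699256 -0.13853565  0.07660758] 0.07477962650287277
side brown [415.82474227 277.46907216] [ 0.56428046 -0.26669173  0.01018643] [ 0.6354451  -0.17037072  0.02656367] 0.025277170114068322
side brown [370.9689637  304.65597054] [ 0.39486308 -0.30286254  0.01093196] [ 0.5056304  -0.17507579  0.07788363] 0.07451140841762485
side brown [291.48620237 337.04161191] [ 0.24579683 -0.26751154  0.01027574] [ 0.31996034 -0.14165499  0.07610534] 0.07429433138932606
side step 399 [0.42677703 0.28551586 0.01201775] [0.61298123 0.36571406 0.06617879]
```

>>> send_rows:
  motion:
    - [[0,0,0],[0,0,-0.85],1]
    - [[0,0,0],[0,0,-0.85],1]
    - [[0,0,0],[0,0,-0.85],1]
    - [[0,0,0],[0,0,-0.85],1]
    - [[-0.9,0.1,0],[0,0,0],1]
    - [[-0.9,0.1,0],[0,0,0],1]
    - [[-0.8,0,0],[0,0,0],1]
    - [[0,0,0],[0,0,0],1]
    - [[0,0,0],[0,0,0],1]

```text
time_s: 1.05
ee_pos: [0.5862, -0.0691, 0.205]
eef_rot: [-3.141, -0.001, 1.978]
force: [0.3, 0.1, -0.1]
grip_width: 0.0939
grip_force: 0.0
```

Position is as planned, and the brown blocks are at y < -0.13, clear of the fingers. Next I lower to tip z ≈ 0.074.

>>> send_rows:
  motion:
    - [[0,0,1],[0,0,0],1]
    - [[0,0,1],[0,0,0],1]
    - [[0,0,1],[0,0,0],1]
    - [[0,0,1],[0,0,0],1]
    - [[0,0,0.37],[0,0,0],1]
    - [[0.2,0,0],[0,0,0],1]
    - [[0.1,0,0],[0,0,0],1]
    - [[0.1,0,0],[0,0,0],1]
    - [[0.1,0,0],[0,0,0],1]
    - [[0.1,0,0],[0,0,0],1]
    - [[0.1,0,0],[0,0,0],1]

```text
time_s: 2.15
ee_pos: [0.5787, -0.0504, 0.0753]
eef_rot: [3.14, 0.002, 1.979]
force: [2.1, -5.0, 3.9]
grip_width: 0.094
grip_force: 3.0
```

>>> send_rows:
  motion:
    - [[0.1,0,0],[0,0,0],1]
    - [[0.1,0,0],[0,0,0],1]
    - [[0.1,0,0],[0,0,0],1]
    - [[0.1,0,0],[0,0,0],1]
    - [[0.1,0,0],[0,0,0],1]
    - [[0.1,0,0],[0,0,0],1]
    - [[0.1,0,0],[0,0,0],1]
    - [[0.1,0,0],[0,0,0],1]
    - [[0.1,0,0],[0,0,0],1]
    - [[0.1,0,0],[0,0,0],1]

```text
time_s: 3.15
ee_pos: [0.5669, -0.0229, 0.0753]
eef_rot: [3.14, 0.002, 1.978]
force: [2.4, -5.1, 3.5]
grip_width: 0.0941
grip_force: 3.0
```

```bash
cat >> h.py <<'E'
def disc(guess,r=.063):
    out=[]
    for n in('scene','side'):
        c=cam(n); P=pts(c); H,S,V=cv2.split(cv2.cvtColor(c['pixels'],cv2.COLOR_RGB2HSV))
        near=(np.hypot(P[...,0]-guess[0],P[...,1]-guess[1])<.09)&(c['depth']>0)
        red=((H<6)|(H>174))&(S>130)&(V>60)&near&(P[...,2]>.07)&(P[...,2]<.11)
        v,u=np.nonzero(red); s=ray(c,u.mean(),v.mean(),.0885) if len(u) else np.array([*guess,0])
        m=(np.hypot(P[...,0]-s[0],P[...,1]-s[1])<r)&(P[...,2]>.075)&(P[...,2]<.1)&(c['depth']>0)
        q=P[m]
        A=np.c_[q[:,:2]-s[:2],np.ones(len(q))]; w=np.ones(len(q),bool)
        for _ in range(4):
            x=np.linalg.lstsq(A[w],q[w,2],rcond=None)[0]; w=abs(A@x-q[:,2])<.003
        print(n,'red',len(u),s[:2].round(4),'n',w.sum(),'downhill tilt(rad) x,y',(-x[:2]).round(3),'z',x[2].round(4))
        out.append((c,s,x))
    return out
E
python3 -c "
from h import *
o=get_obs();print(o['ee_pos'],o['force'],o['time_s'])
R=disc((.54,.03)); save(R[0][0],'s1.png'); save(R[1][0],'d1.png')"
```

```text
[ 0.56692734 -0.02288852  0.0752988 ] [ 2.38631941 -5.08345097  3.49400474] 3.15
scene red 38 [0.5415 0.0293] n 1378 downhill tilt(rad) x,y [-0.002 -0.001] z 0.0899
side red 26 [0.5426 0.032 ] n 769 downhill tilt(rad) x,y [0.002 0.001] z 0.0905
```

Pushing behaves as predicted, with the disc flat and the TCP 59 mm behind its centre. About 75 mm remain, so I push 63 mm and then measure again.

>>> send_rows:
  motion:
    - [[0.1,0,0],[0,0,0],1]
    - [[0.1,0.01,0],[0,0,0],1]
    - [[0.1,0,0],[0,0,0],1]
    - [[0.1,0.01,0],[0,0,0],1]
    - [[0.1,0,0],[0,0,0],1]
    - [[0.1,0,0],[0,0,0],1]
    - [[0.1,0,0],[0,0,0],1]
    - [[0.1,0,0],[0,0,0],1]
    - [[0.1,0,0],[0,0,0],1]
    - [[0.1,0,0],[0,0,0],1]
    - [[0.1,0,0],[0,0,0],1]
    - [[0.1,0,0],[0,0,0],1]

```text
time_s: 4.45
ee_pos: [0.5531, 0.0105, 0.0751]
eef_rot: [3.14, 0.001, 1.978]
force: [1.8, -5.5, 5.4]
grip_width: 0.0941
grip_force: 4.0
```

>>> send_rows:
  motion:
    - [[0.1,0,0],[0,0,0],1]
    - [[0.1,0,0],[0,0,0],1]
    - [[0.1,0,0],[0,0,0],1]
    - [[0.1,0,0],[0,0,0],1]
    - [[0.1,0,0],[0,0,0],1]
    - [[0.1,0,0],[0,0,0],1]
    - [[0.1,0,0],[0,0,0],1]
    - [[0.1,0,0],[0,0,0],1]
    - [[0.1,0,0],[0,0,0],1]

```text
time_s: 5.35
ee_pos: [0.5421, 0.0354, 0.0748]
eef_rot: [3.141, 0.001, 1.979]
force: [2.1, -3.8, 2.5]
grip_width: 0.0937
grip_force: 3.6
```

```bash
python3 -c "
from h import *
o=get_obs();print(o['ee_pos'],o['force'],o['time_s'])
R=disc((.518,.09)); save(R[0][0],'s2.png'); save(R[1][0],'d2.png')"
```

```text
[0.54212672 0.0353999  0.07477317] [ 2.11527228 -3.83012097  2.50407022] 5.35
scene red 38 [0.5187 0.0889] n 1366 downhill tilt(rad) x,y [-0.006  0.012] z 0.089
side red 24 [0.5177 0.0896] n 734 downhill tilt(rad) x,y [-0.003  0.011] z 0.0896
```

View pics/s2.png

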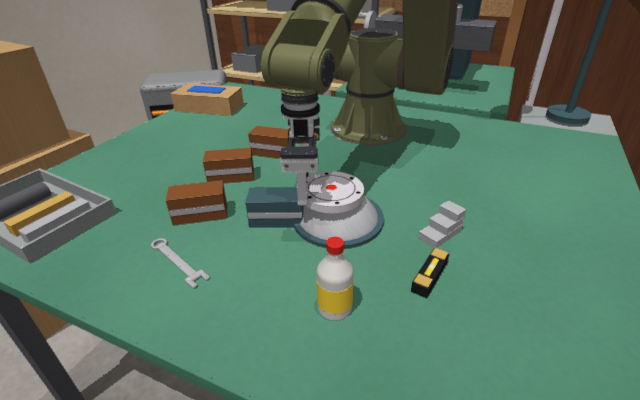

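Scene view: the disc spot is at (331,187), nearly over the dome centre and level. It's about 11.5 mm short of the crown, with its trailing edge still over the block at (275,207). I push the rest slowly.

>>> send_rows:
  motion:
    - [[0.05,0,0],[0,0,0],1]
    - [[0.05,0,0],[0,0,0],1]
    - [[0.05,0,0],[0,0,0],1]
    - [[0.05,0,0],[0,0,0],1]
    - [[0.05,0,0],[0,0,0],1]
    - [[0.05,0,0],[0,0,0],1]
    - [[0.05,0,0],[0,0,0],1]
    - [[0.03,0,0],[0,0,0],1]
    - [[0,0,0],[0,0,0],1]
    - [[0,0,0],[0,0,0],1]

```text
time_s: 6.45
ee_pos: [0.5371, 0.0463, 0.0743]
eef_rot: [-3.141, -0.0, 1.979]
force: [0.5, -2.7, -0.1]
grip_width: 0.0938
grip_force: 2.0
```

```bash
python3 -c "
from h import *
o=get_obs();print(o['ee_pos'],o['force'],o['time_s'])
R=disc((.5132,.0998)); save(R[0][0],'s3.png'); save(R[1][0],'d3.png')"
```

```text
[0.53710942 0.04625482 0.07427145] [ 0.45818714 -2.72513255 -0.09791706] 6.45
scene red 38 [0.5136 0.1002] n 1350 downhill tilt(rad) x,y [-0.001  0.008] z 0.0888
side red 25 [0.5121 0.0994] n 747 downhill tilt(rad) x,y [0.    0.007] z 0.0896
```

The disc is at the crown. I back off gently.

>>> send_rows:
  motion:
    - [[-0.03,0,0],[0,0,0],1]
    - [[-0.03,0,0],[0,0,0],1]
    - [[-0.05,0,0],[0,0,0],1]
    - [[-0.1,0,0],[0,0,0],1]
    - [[-0.2,0,0],[0,0,0],1]
    - [[-0.3,0,0],[0,0,0],1]
    - [[0,0,0],[0,0,0],1]
    - [[0,0,0],[0,0,0],1]
    - [[0,0,0],[0,0,0],1]
    - [[0,0,0],[0,0,0],1]
    - [[0,0,0],[0,0,0],1]

```text
time_s: 7.65
ee_pos: [0.5456, 0.0267, 0.0744]
eef_rot: [-3.142, -0.0, 1.979]
force: [1.0, -0.0, -0.4]
grip_width: 0.094
grip_force: 0.0
```

```bash
python3 -c "
from h import *
o=get_obs();print(o['ee_pos'],o['force'],o['time_s'])
R=disc((.5132,.0998));R=disc((.5132,.0998)); save(R[0][0],'s4.png'); save(R[1][0],'d4.png')"
```

```text
[0.54564128 0.02671587 0.07436781] [ 0.99874427 -0.02593214 -0.3874012 ] 7.65
scene red 40 [0.5141 0.0998] n 1462 downhill tilt(rad) x,y [ 0.026 -0.019] z 0.0887
side red 27 [0.513  0.0986] n 765 downhill tilt(rad) x,y [ 0.03  -0.021] z 0.0893
scene red 40 [0.5141 0.0998] n 1460 downhill tilt(rad) x,y [ 0.027 -0.017] z 0.0887
side red 27 [0.513  0.0986] n 776 downhill tilt(rad) x,y [ 0.025 -0.02 ] z 0.0895
```

View pics/d4.png

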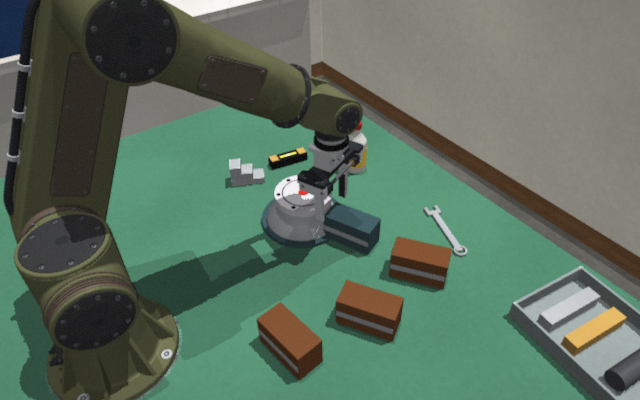

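Side view: the disc at (300,193) rests on the dome alone, clear of the block at (350,228), with the fingers withdrawn. Its tilt is about 0.033 rad toward (+x,-y), or about 3 mm off the crown, which is acceptable. I can compensate slightly when placing the level. Next I go up and over to the level.

>>> send_rows:
  motion:
    - [[-0.4,0,0],[0,0,0],1]
    - [[0,0,-0.6],[0,0,0],1]
    - [[0,0,-1],[0,0,0],1]
    - [[0,0,-1],[0,0,0],1]
    - [[0,0,-1],[0,0,0],1]
    - [[0,0,-0.7],[0,0,0],1]
    - [[0,0,0],[0,0,-0.83],1]
    - [[0,0,0],[0,0,-0.83],1]
    - [[0,0,0],[0,0,-0.83],1]
    - [[0,0,0],[0,0,-0.83],1]
    - [[0,0,0],[0,0,-0.83],1]
    - [[0,0,0],[0,0,-0.83],1]

```text
time_s: 9.05
ee_pos: [0.5507, 0.0148, 0.2034]
eef_rot: [-3.142, 0.0, 2.58]
force: [-0.2, -1.2, -0.3]
grip_width: 0.0938
grip_force: 0.0
```

>>> send_rows:
  motion:
    - [[0,0,0],[0,0,-0.83],0.5]
    - [[0,0,0],[0,0,-0.83],0.5]
    - [[0,0,0],[0,0,-0.83],0.5]
    - [[0,0,0],[0,0,-0.83],0.5]
    - [[-0.24,0.67,0],[0,0,0],0.5]
    - [[0,1,0],[0,0,0],0.5]
    - [[0,1,0],[0,0,0],0.5]
    - [[0,1,0],[0,0,0],0.5]
    - [[0,1,0],[0,0,0],0.5]
    - [[0,1,0],[0,0,0],0.5]
    - [[0,1,0],[0,0,0],0.5]
    - [[0,1,0],[0,0,0],0.5]

```text
time_s: 10.25
ee_pos: [0.5964, 0.2418, 0.2033]
eef_rot: [-3.142, 0.0, 2.975]
force: [-0.0, -0.4, 0.2]
grip_width: 0.0702
grip_force: 0.0
```

>>> send_rows:
  motion:
    - [[0,1,0],[0,0,0],0.5]
    - [[0,1,0],[0,0,0],0.5]
    - [[0,1,0],[0,0,0],0.5]
    - [[0,0,0],[0,0,0],0.5]
    - [[0,0,0],[0,0,0],0.5]

```text
time_s: 10.75
ee_pos: [0.611, 0.3296, 0.2027]
eef_rot: [-3.141, -0.001, 2.975]
force: [0.3, 0.6, -0.1]
grip_width: 0.0703
grip_force: 0.0
```

```bash
cat > lev.py <<'E'
from h import *
o=get_obs();print(o['ee_pos'],o['eef_rot'],o['qpos'],o['time_s'])
disc((.5132,.0998))
for n in('wrist','scene'):
    c=cam(n); save(c,n+'5.png'); P=pts(c); H,S,V=cv2.split(cv2.cvtColor(c['pixels'],cv2.COLOR_RGB2HSV))
    k=(c['depth']>0)&(P[...,2]>.022)&(P[...,2]<.034)&(np.hypot(P[...,0]-.611,P[...,1]-.33)<.075)&((V<70)|((H>12)&(H<35)&(S>80)))
    nn,l,st,ce=cv2.connectedComponentsWithStats(cv2.morphologyEx(k.astype(np.uint8),cv2.MORPH_OPEN,np.ones((3,3))))
    i=1+np.argmax(st[1:,4]); q=P[l==i]
    print(n,len(q),q[:,2].mean(),ce[i],cv2.minAreaRect((q[:,:2]*1000).astype(np.float32)))
E
python3 lev.py
```

```text
[0.61096946 0.3296044  0.2027391 ] [-3.14096603e+00 -5.13663488e-04  2.97526472e+00] [ 4.42068396e-01  6.38659077e-01  1.03903993e+00 -2.21846313e-04
  1.46467329e+00 -9.62376572e-01] 10.75
scene red 39 [0.5143 0.0999] n 1458 downhill tilt(rad) x,y [ 0.027 -0.019] z 0.0887
side red 39 [0.5156 0.0996] n 1285 downhill tilt(rad) x,y [ 0.022 -0.02 ] z 0.0894
wrist 1031 0.027194251862832367 [324.91561591 156.49369544] ((585.715576171875, 335.0030517578125), (30.886253356933594, 61.02210235595703), 81.00633239746094)
scene 728 0.027128419207168235 [430.52472527 269.3021978 ] ((612.6216430664062, 332.04180908203125), (32.35630416870117, 110.70563507080078), 81.20935821533203)
```

View pics/wrist5.png

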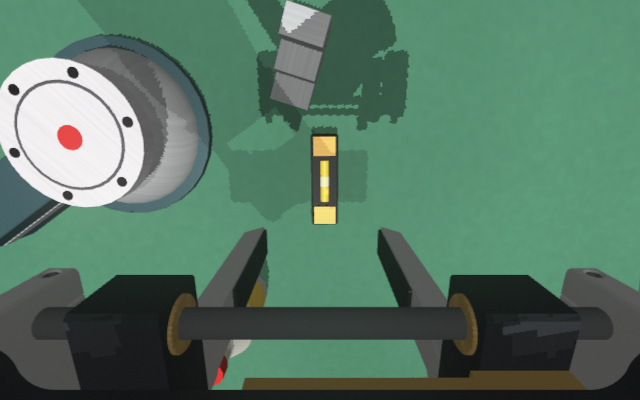

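Wrist view: the level is centred at about (324.5,179), upright in the image and so aligned with the tool x axis. The step block is ahead of it at (300,55), and the disc's red spot is at (69,137).

```bash
python3 -c "
from h import *
c=cam('wrist');H,S,V=cv2.split(cv2.cvtColor(c['pixels'],cv2.COLOR_RGB2HSV))
k=np.zeros((400,640),np.uint8);k[125:232,300:350]=((V<90)|((H>12)&(H<35)&(S>80)))[125:232,300:350]
k=cv2.morphologyEx(k,cv2.MORPH_OPEN,np.ones((7,7)))
n,l,st,ce=cv2.connectedComponentsWithStats(k);i=1+np.argmax(st[1:,4]);print(st[i])
a=ray(c,311.5,180,.028);b=ray(c,337.5,180,.028);e=ray(c,324.5,133,.028);f=ray(c,324.5,224,.028)
print((e+f)/2,(a+b)/2,np.linalg.norm(a-b),np.linalg.norm(e-f),np.arctan2(*(e-f)[1::-1]),ray(c,69.5,137,.0885))"
```

```text
[ 311  128   27   96 2332]
[0.60819839 0.33182261 0.028     ] [0.60780145 0.33188856 0.028     ] 0.03111258565572346 0.11081802745176726 2.9748611558271683 [0.51316089 0.09984089 0.0885    ]
```

>>> send_rows:
  motion:
    - [[0.06,0.07,1],[0,0,0],0.5]
    - [[0,0,1],[0,0,0],0.5]
    - [[0,0,1],[0,0,0],0.5]
    - [[0,0,1],[0,0,0],0.5]
    - [[0,0,1],[0,0,0],0.5]
    - [[0,0,0.8],[0,0,0],0.5]
    - [[0,0,0.5],[0,0,0],0.5]
    - [[0,0,0.2],[0,0,0],0.5]
    - [[0,0,0.05],[0,0,0],0.5]
    - [[0,0,0],[0,0,0],0.5]
  squeeze: 15

```text
time_s: 12.0
ee_pos: [0.6098, 0.3325, 0.008]
eef_rot: [3.141, 0.001, 2.975]
force: [-0.7, 0.1, -0.0]
grip_width: 0.0703
grip_force: 0.0
```

>>> send_rows:
  motion:
    - [[0,0,0.07],[0,0,0],0.5]
    - [[0,0,0],[0,0,0],0.2]
    - [[0,0,0],[0,0,0],-0.1]
    - [[0,0,0],[0,0,0],-0.6]
    - [[0,0,0],[0,0,0],-0.6]
    - [[0,0,0],[0,0,0],-0.6]
    - [[0,0,0],[0,0,0],-0.6]
    - [[0,0,0],[0,0,0],-0.6]
  squeeze: 15

```text
time_s: 12.8
ee_pos: [0.6093, 0.3324, 0.0048]
eef_rot: [3.142, 0.0, 2.975]
force: [-0.0, -0.9, -0.0]
grip_width: 0.0319
grip_force: 15.0
```

Gripped (31.9 mm wide). I lift it and carry it over the disc.

>>> send_rows:
  motion:
    - [[0,0,-0.3],[0,0,0],-0.6]
    - [[0,0,-0.7],[0,0,0],-0.6]
    - [[0,0,-1],[0,0,0],-0.6]
    - [[0,0,-1],[0,0,0],-0.6]
    - [[0,0,-1],[0,0,0],-0.6]
    - [[0,0,-1],[0,0,0],-0.6]
    - [[0,-0.4,-0.3],[0,0,0],-0.6]
    - [[0.2,-0.7,0],[0,0,0],-0.6]
    - [[0.3,-0.8,0],[0,0,0],-0.6]
    - [[0.3,-0.8,0],[0,0,0],-0.6]
    - [[0.3,-0.8,0],[0,0,0],-0.6]
    - [[0.3,-0.8,0],[0,0,0],-0.6]

```text
time_s: 14.0
ee_pos: [0.5451, 0.2104, 0.1628]
eef_rot: [-3.141, -0.001, 2.975]
force: [1.3, -0.2, -1.1]
grip_width: 0.0321
grip_force: 15.0
```

>>> send_rows:
  motion:
    - [[0.3,-0.8,0],[0,0,0],-0.6]
    - [[0.26,-0.8,0],[0,0,0],-0.6]
    - [[0,-0.8,0],[0,0,0],-0.6]
    - [[0,-0.7,0],[0,0,0],-0.6]
    - [[0,-0.5,0],[0,0,0],-0.6]
    - [[0,-0.22,0],[0,0,0],-0.6]
    - [[0,0,0],[0,0,0],-0.6]
    - [[0,0,0],[0,0,0],-0.6]

```text
time_s: 14.8
ee_pos: [0.5109, 0.1023, 0.1636]
eef_rot: [3.141, -0.0, 2.975]
force: [0.3, 0.6, -2.2]
grip_width: 0.0322
grip_force: 15.0
```

Run:
```python
from h import *
o=get_obs();print(o['ee_pos'],o['eef_rot'],o['force'],o['time_s'])
R=disc((.5132,.0998)); zb=o['ee_pos'][2]-.0048
for (c,_,_),n in zip(R,('scene','side')):
    save(c,n+'6.png'); P=pts(c); H,S,V=cv2.split(cv2.cvtColor(c['pixels'],cv2.COLOR_RGB2HSV))
    near=(c['depth']>0)&(np.hypot(P[...,0]-.511,P[...,1]-.102)<.08)
    q=P[near&(P[...,2]>zb-.015)&(P[...,2]<zb+.036)&((V<60)|((H>15)&(H<35)&(S>100)))]
    a=np.array([-.986,.167]); s=(q[:,:2]-o['ee_pos'][:2])@a
    print(n,'zb',zb,len(q),'z',q[:,2].min(),q[:,2].max(),'along',s.min(),s.max())
    b=q[:,2]; 
    for lo in (-.05,-.03,.03): 
        m=(s>lo)&(s<lo+.02); print('   ',lo,m.sum(),b[m].min() if m.any() else 0,b[m].max() if m.any() else 0)
c=R[0][0]['pixels'][100:260,240:440]; cv2.imwrite('pics/c6.png',cv2.cvtColor(cv2.resize(c,None,fx=3,fy=3),cv2.COLOR_RGB2BGR))
```

```text
[0.51088482 0.10231734 0.16362907] [ 3.14148064e+00 -6.29962889e-05  2.97492037e+00] [ 0.32080354  0.58038337 -2.23822178] 14.8
scene red 43 [0.5144 0.0999] n 1457 downhill tilt(rad) x,y [ 0.026 -0.017] z 0.0887
side red 39 [0.5156 0.0996] n 1265 downhill tilt(rad) x,y [ 0.025 -0.021] z 0.0894
scene zb 0.158829070349039 578 z 0.16038862729321743 0.19480674907083365 along -0.05941516520073337 0.05160650608315307
    -0.05 124 0.16260628709402664 0.18851308929244037
    -0.03 120 0.16380786448626714 0.18810515802257285
    0.03 60 0.16184879293313542 0.18834932539407764
side zb 0.158829070349039 598 z 0.15990632799791055 0.19459093914966033 along -0.05526131833082254 0.05475393682880436
    -0.05 136 0.16112514461130706 0.19064065245076883
    -0.03 66 0.15997267370004356 0.19060561445982052
    0.03 134 0.16049429446074362 0.19068989026855193
```

View pics/c6.png

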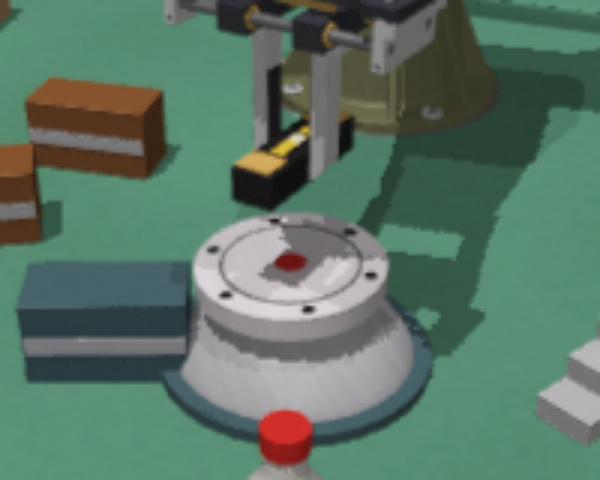

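Crop: the level is held horizontal, at crop (290,165) above the disc with its red spot at (290,262). It's centred in the grip to about 2 mm. I lower it.

>>> send_rows:
  motion:
    - [[0,0,0.4],[0,0,0],-0.6]
    - [[0,0,0.6],[0,0,0],-0.6]
    - [[0,0,0.6],[0,0,0],-0.6]
    - [[0,0,0.4],[0,0,0],-0.6]
    - [[0,0,0.2],[0,0,0],-0.6]
    - [[0,0,0],[0,0,0],-0.6]
    - [[0,0,0],[0,0,0],-0.6]

```text
time_s: 15.6
ee_pos: [0.5112, 0.102, 0.0982]
eef_rot: [3.141, 0.001, 2.975]
force: [0.1, 0.0, -0.9]
grip_width: 0.0323
grip_force: 15.0
```

>>> send_rows:
  motion:
    - [[0,0,0.03],[0,0,0],-0.6]
    - [[0,0,0.03],[0,0,0],-0.6]
    - [[0,0,0],[0,0,0],-0.6]

```text
time_s: 15.9
ee_pos: [0.5109, 0.1019, 0.0961]
eef_rot: [3.141, 0.0, 2.975]
force: [0.2, -0.3, -1.9]
grip_width: 0.0319
grip_force: 15.0
```

Level bottom is at about 0.0913. I continue in small steps.

>>> send_rows:
  motion:
    - [[0,0,0.02],[0,0,0],-0.6]
    - [[0,0,0.02],[0,0,0],-0.6]
    - [[0,0,0.02],[0,0,0],-0.6]
    - [[0,0,0],[0,0,0],-0.6]
    - [[0,0,0],[0,0,0],-0.6]

```text
time_s: 16.4
ee_pos: [0.5108, 0.1019, 0.0941]
eef_rot: [-3.142, -0.0, 2.975]
force: [0.0, 0.5, -0.9]
grip_width: 0.0321
grip_force: 15.0
```

>>> send_rows:
  motion:
    - [[0,0,0.02],[0,0,0],-0.6]
    - [[0,0,0.02],[0,0,0],-0.6]
    - [[0,0,0],[0,0,0],-0.6]
    - [[0,0,0],[0,0,0],-0.6]

```text
time_s: 16.8
ee_pos: [0.5108, 0.1019, 0.0929]
eef_rot: [-3.142, -0.0, 2.975]
force: [0.8, -0.6, -1.3]
grip_width: 0.0319
grip_force: 15.0
```

```bash
python3 -c "
from h import *
o=get_obs();print(o['ee_pos'],o['eef_rot'],o['force'],o['moment'],o['time_s'])
disc((.5142,.0998))"
```

```text
[0.51084614 0.10192044 0.09293873] [-3.14158001e+00 -3.94209110e-05  2.97478279e+00] [ 0.7606704  -0.61671529 -1.29464576] [ 0.08943552 -0.02089319  0.00827632] 16.8
scene red 0 [0.5142 0.0998] n 771 downhill tilt(rad) x,y [ 0.004 -0.009] z 0.0886
side red 0 [0.5142 0.0998] n 615 downhill tilt(rad) x,y [ 0.007 -0.015] z 0.0895
```

The disc's tilt has already been pushed toward level by the contact. I go about 0.6 mm further.

>>> send_rows:
  motion:
    - [[0,0,0.01],[0,0,0],-0.6]
    - [[0,0,0.01],[0,0,0],-0.6]
    - [[0,0,0],[0,0,0],-0.6]
    - [[0,0,0],[0,0,0],-0.6]

```text
time_s: 17.3
ee_pos: [0.5109, 0.102, 0.0925]
eef_rot: [3.141, 0.0, 2.975]
force: [-0.7, 0.7, 3.4]
grip_width: 0.0322
grip_force: 15.0
```

```bash
python3 -c "
from h import *
o=get_obs();print(o['ee_pos'],o['force'],o['moment'],o['time_s'])
disc((.5142,.0998))"
```

```text
[0.51091451 0.1019973  0.09254812] [-0.74951658  0.7005529   3.43644354] [0.25961353 0.25357893 0.01797354] 17.3
scene red 0 [0.5142 0.0998] n 767 downhill tilt(rad) x,y [-0.    -0.002] z 0.0887
side red 0 [0.5142 0.0998] n 625 downhill tilt(rad) x,y [-0.    -0.009] z 0.0897
```

Firm contact now, about 5 N, with the disc flat. I ease off, reduce the grip and open gently.

>>> send_rows:
  motion:
    - [[0,0,-0.008],[0,0,0],-0.5]
    - [[0,0,0],[0,0,0],-0.4]
    - [[0,0,0],[0,0,0],-0.35]
    - [[0,0,0],[0,0,0],-0.28]
    - [[0,0,0],[0,0,0],-0.2]
    - [[0,0,0],[0,0,0],-0.1]
    - [[0,0,0],[0,0,0],-0.05]
    - [[0,0,0],[0,0,0],-0.05]
  squeeze: 3

```text
time_s: 18.2
ee_pos: [0.5108, 0.1019, 0.0926]
eef_rot: [-3.142, -0.0, 2.975]
force: [0.9, 0.7, -0.4]
grip_width: 0.0446
grip_force: 0.0
```

```bash
python3 -c "
from h import *
o=get_obs();print(o['ee_pos'],o['force'],o['grip_width'],o['time_s'])
disc((.5142,.0998));disc((.5142,.0998))"
```

```text
[0.51083725 0.10194295 0.09256588] [ 0.88752083  0.66060137 -0.4331365 ] 0.0446378086533908 18.2
scene red 0 [0.5142 0.0998] n 755 downhill tilt(rad) x,y [ 0.022 -0.021] z 0.0887
side red 0 [0.5142 0.0998] n 605 downhill tilt(rad) x,y [ 0.015 -0.028] z 0.0897
scene red 0 [0.5142 0.0998] n 746 downhill tilt(rad) x,y [ 0.024 -0.019] z 0.0886
side red 0 [0.5142 0.0998] n 592 downhill tilt(rad) x,y [ 0.02  -0.016] z 0.0894
```

Released, and it balances at about 0.03 rad. I lift straight up.

>>> send_rows:
  motion:
    - [[0,0,-0.1],[0,0,0],-0.05]
    - [[0,0,-0.3],[0,0,0],-0.05]
    - [[0,0,-0.7],[0,0,0],-0.05]
    - [[0,0,-1],[0,0,0],-0.05]
    - [[0,0,-1],[0,0,0],-0.05]
    - [[0,0,-1],[0,0,0],-0.05]
    - [[0,0,-0.5],[0,0,0],-0.05]
    - [[0,0,0],[0,0,0],-0.05]
    - [[0,0,0],[0,0,0],-0.05]
    - [[0,0,0],[0,0,0],-0.05]
    - [[0,0,0],[0,0,0],-0.05]
    - [[0,0,0],[0,0,0],-0.05]

```text
time_s: 19.6
ee_pos: [0.5107, 0.1019, 0.23]
eef_rot: [-3.141, -0.001, 2.975]
force: [0.4, -0.7, 0.6]
grip_width: 0.0448
grip_force: 0.0
```

Run:
```python
from h import *
o=get_obs();print(o['ee_pos'],o['force'],o['time_s'])
R=disc((.5142,.0998))
for c,_,_ in R:
    P=pts(c);V=c['pixels'].max(2); H,S,_=cv2.split(cv2.cvtColor(c['pixels'],cv2.COLOR_RGB2HSV))
    k=(c['depth']>0)&(np.hypot(P[...,0]-.511,P[...,1]-.102)<.075)&(P[...,2]>.109)&(P[...,2]<.125); q=P[k]
    print(len(q),cv2.minAreaRect((q[:,:2]*1000).astype(np.float32)),q[:,2].mean())
    t=(c['depth']>0)&(P[...,2]>.08)&(P[...,2]<.096)&(np.hypot(P[...,0]-.514,P[...,1]-.1)<.085); print(cv2.minEnclosingCircle((P[t][:,:2]).astype(np.float32)))
c=np.hstack([R[0][0]['pixels'][100:260,260:410],R[1][0]['pixels'][110:270,230:380]]); cv2.imwrite('pics/c9.png',cv2.cvtColor(cv2.resize(c,None,fx=2.6,fy=2.6),cv2.COLOR_RGB2BGR))
```

```text
[0.51067444 0.101913   0.22996752] [ 0.43104531 -0.67526223  0.62747247] 19.6
scene red 0 [0.5142 0.0998] n 838 downhill tilt(rad) x,y [ 0.027 -0.022] z 0.0887
side red 0 [0.5142 0.0998] n 663 downhill tilt(rad) x,y [ 0.024 -0.019] z 0.0895
474 ((514.5203247070312, 101.75022888183594), (33.11567306518555, 115.0572738647461), 80.89633178710938) 0.11466278471993269
((0.5161665678024292, 0.10071700811386108), 0.0721038430929184)
467 ((511.5718994140625, 101.16217041015625), (37.504295349121094, 108.80403900146484), 79.50343322753906) 0.11525493225102994
((0.5154157280921936, 0.09924203157424927), 0.07322458177804947)
```

View pics/c9.png

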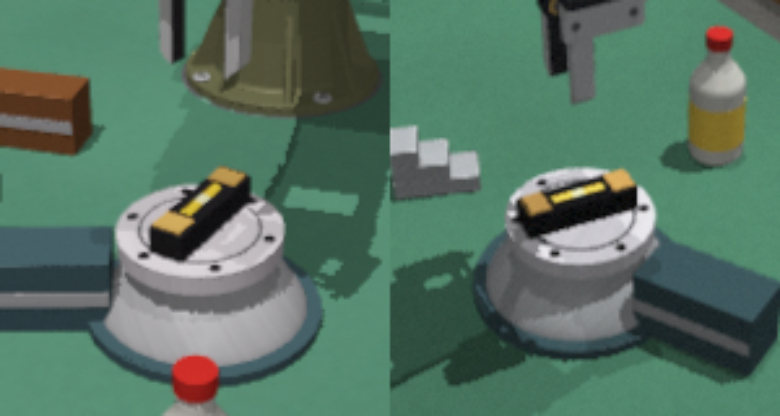

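Both views show the level flat and central on the disc, at (200,212) on the left and (578,203) on the right. The disc is level to about 0.033 rad, clear of the block, and the gripper is away. Handing in.

```bash
python3 -c "
from station import *
print(hand_in())"
```

```text
the job is handed in; nothing more can be done
None
```

I handed the job in at about 20 s of the 64 s allowed; no verdict came back. At the last look, the disc was balancing on the dome alone at about 0.033 rad (1.9°) tilt, clear of the block, with the level flat within about 5 mm of its middle and the gripper clear of everything.

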